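# Switch on a cup-warming plate

## Task

Warm the two mugs standing on the warming plate: press the front half of the red mains rocker fully down first, then that of the white rocker of the zone under the spotted mug, then that of the white rocker of the zone under the green mug. Each white rocker sits directly in front of its own zone. Leave the zone under the jar switched off, and do not move or pick up the mugs or the jar.

Things in the scene. Friction and masses are not known exactly. Their poses are not given: they have to be found in the camera images.
- plate: flat electric warming plate fixed to the worktop, 236 (x) by 390 (y) by 30 mm high; origin at the centre of its underside, x to its back edge (away from the robot), y to its left. Black back part with three zones, grey front strip with four rockers, hinges at x = -75 mm: red mains at y = -160 mm (right end), white ones at y = -75, +30, +135 mm
- zone_left (a point): centre of the left zone, a white ring 98 mm across on the plate's top face, 120 mm behind the hinge of its own white rocker and joined to it by a white line; one mug or the jar stands on it, its origin within 30 mm (which one varies)
- zone_middle (a point): centre of the middle zone, a white ring 98 mm across on the plate's top face, 120 mm behind the hinge of its own white rocker and joined to it by a white line; one mug or the jar stands on it, its origin within 30 mm (which one varies)
- zone_right (a point): centre of the right zone, a white ring 98 mm across on the plate's top face, 120 mm behind the hinge of its own white rocker and joined to it by a white line; one mug or the jar stands on it, its origin within 30 mm (which one varies)
- rocker_mains (a joint): the red mains rocker: paddle 64 mm front to back, 44 mm wide, two flat halves in a shallow V over a hinge along the plate's y, 31 mm up. 0 = off (front half, nearer the robot, slopes up 0.24 rad towards the robot); grows as the front half is pressed down; 0.24 = fully on, at its stop, front half level. No spring: friction (0.03 N m, about 1.5 N at 20 mm from the hinge) holds it where it is left
- press_mains (a point): point on the top face of the front half of the red mains rocker, on its centre line, 20 mm from the hinge along the face; it rides with the paddle: about 40 mm above the worktop when off, 35 mm when fully on
- rocker_left (a joint): the white rocker of the left zone: paddle 64 mm front to back, 44 mm wide, two flat halves in a shallow V over a hinge along the plate's y, 31 mm up. 0 = off (front half, nearer the robot, slopes up 0.24 rad towards the robot); grows as the front half is pressed down; 0.24 = fully on, at its stop, front half level. No spring: friction (0.03 N m, about 1.5 N at 20 mm from the hinge) holds it where it is left
- press_left (a point): point on the top face of the front half of the white rocker of the left zone, on its centre line, 20 mm from the hinge along the face; it rides with the paddle: about 40 mm above the worktop when off, 35 mm when fully on
- rocker_middle (a joint): the white rocker of the middle zone: paddle 64 mm front to back, 44 mm wide, two flat halves in a shallow V over a hinge along the plate's y, 31 mm up. 0 = off (front half, nearer the robot, slopes up 0.24 rad towards the robot); grows as the front half is pressed down; 0.24 = fully on, at its stop, front half level. No spring: friction (0.03 N m, about 1.5 N at 20 mm from the hinge) holds it where it is left
- press_middle (a point): point on the top face of the front half of the white rocker of the middle zone, on its centre line, 20 mm from the hinge along the face; it rides with the paddle: about 40 mm above the worktop when off, 35 mm when fully on
- rocker_right (a joint): the white rocker of the right zone: paddle 64 mm front to back, 44 mm wide, two flat halves in a shallow V over a hinge along the plate's y, 31 mm up. 0 = off (front half, nearer the robot, slopes up 0.24 rad towards the robot); grows as the front half is pressed down; 0.24 = fully on, at its stop, front half level. No spring: friction (0.03 N m, about 1.5 N at 20 mm from the hinge) holds it where it is left
- press_right (a point): point on the top face of the front half of the white rocker of the right zone, on its centre line, 20 mm from the hinge along the face; it rides with the paddle: about 40 mm above the worktop when off, 35 mm when fully on
- mug_spotted: white mug with grey spots, 82 mm across, 91 mm high, handle along its own -y (towards the back of the plate); loose on one of the zones; origin under the middle of mug and handle together, 17 mm from the cup's axis towards the handle
- mug_green: mug, green above and white below, 78 mm across, 101 mm high, handle along its own -y (towards the back of the plate); loose on one of the zones; origin under the middle of mug and handle together, about 18 mm from the cup's axis towards the handle
- jar: glass jar with a red lid, 65 mm across, 100 mm high, loose on one of the zones; origin at the centre of its underside
Mind the look-alikes: they are no part of the job. What is meant by the jar is not purple, and is the larger of those in its own colour.

How it is judged:
By the outcome, as a careful person would: the job done as asked, in the order asked, and still so for the second after the job is handed in, with the robot touching nothing.
It also fails if it takes over 40 s, if anything falls off the work surface, if the arm or the gripper's body presses on something with over 40 N, if the wrist force passes 120 N, or if a joint passes its speed limit or range.

## Robot

A 6-joint arm with a two-finger parallel gripper is mounted at the origin on a cart in front of the work surface, level with it; the furniture and walls round the work are solid. World frame = base frame: x ahead of the robot, y to its left, z up, the work surface at z = 0. Lengths are in m, angles in rad, forces in N, time in s.
With the tool pointing down it reaches from about 0.325 to 0.9 m from the base axis. Payload 6.1 kg.
Tool frame: the origin (TCP) lies at the very end of the fingers, on their centre line; the grasp point (between the pads) lies 19 mm behind it; z points along the fingers, y is the line along which they close (so a half turn about z gives the same grasp; the last joint's range is limited). The gripper opens to 85 mm and grips with 20 to 120 N. Pads are 22 mm wide; open, the fingers measure 114 mm over their backs; the gripper's body (76 mm by 85 mm) begins 54 mm behind the grasp point. The pads swing forward as they close: fully open they stand 13 mm farther back than shut.
Start: joints at [-1.385, 0.22, 1.526, -0, 1.395, -0.126], TCP at [0.192, -0.595, 0.231] pointing down, gripper open.
Joint ranges: [-2.98, 2.98], [-0.91, 2.08], [0.09, 2.57], [-1.24, 4.39], [0.2, 2.65], [-2.68, 2.68]. Speed limits (rad/s): [2.57, 2.57, 3.01, 3.14, 3.14, 3.14].

## Interface

Orientations are given as a unit quaternion [w, x, y, z].
In Python, from workcell import robot gives the robot as it stands. The module is installed in compiled form; this text tells all that it offers.
- The arm moves only by the shell command python3 -m handwheel 'ROWS' [FORCE]. ROWS is text: rows parted by semicolons, each of 7 numbers parted by spaces: the shift along the tool's x, y, z in units of 0.25 m (1.0 is 0.25 m), then the turn, a rotation vector about the tool's x, y, z in units of 45 degrees (1.0 is 45 degrees), then the opening, from -1 (shut) to 1 (fully open). A call has 1 to 8 rows; each row is the pose to reach, as a shift and turn from the pose commanded when the call began, along the tool's axes at that moment; what a row does not reach only later rows make up. A row lasts 1/10 s, in which the tool goes at most 50 mm and 8.59 degrees, less where a joint would pass 70% of its speed; a pose out of reach is approached as far as the arm can. A call with a number of a shift or a turn outside -1 to 1 is refused whole. A call with a gripper value outside its range is refused whole. The fingers move at their own pace and stop on an object; FORCE is the grip in N (left out, the last holds). Time passes only in rows, so rows that repeat a pose let the fingers close. It gives the time, the measured TCP pose, the force, the opening and the grip force at its end, in the units of the state.
- robot.get_state(): the state, without advancing time (a new reading comes with each control period).
- robot.read_camera(name): name is "scene" or "side" or "wrist"; returns the picture (400x640x3 uint8, blue, green, red); there is no depth.
- robot.camera_params(name): a dict with "mtx" (3x3 intrinsics, pixels), "R" (3x3) and "t" (3): a world point X has camera coordinates R X + t; the wrist camera has in their place "mount" (4x4, takes a point from camera to tool coordinates, whose origin is the TCP and whose axes are the flange's). Camera axes: x right, y down, z forward; pixel columns grow to the right and rows downward; lengths in m; the calibration is good to about 2 mm. The wrist camera is an equidistant fisheye: a pixel r from the principal point sees the ray r / f radians off the axis. A picture is of the moment at which its call begins: read the wrist's pose just before it. camera_params takes no time and is no camera call.
- robot.finish_job(): hands the job in; it is judged then, once.
Trained networks look in the newest picture that a camera, given by its name, has taken for a name from the list of things; names that differ only in an ending like _2 or _b are one class to them, and where a whole thing is asked for, a point or a joint stands for the part that bears it (a point fixed in the world has none). Each returns a list of dicts, best first, with "confidence" (0 to 1); they miss things now and then, are a little off and sometimes report something else, mostly with a low value. They report only what shows in the picture. A call takes as long as a camera call. They do not tell look-alikes from the thing itself.
- robot.recognise(thing, camera): "box" ([left, top, right, bottom] in pixels, round what is visible of it).
- robot.pinpoint(thing, camera): "centre" ([row, column] in pixels: a listed point, or the origin of a listed thing).
The state is a dict: "time": time; "joint_positions": joint angles; "qd": joint speeds; "joint_torque": joint torques, N m; "ee_pos": TCP position; "ee_rot": TCP orientation; "contact_force": force on the tool from outside, world axes, zero at the start; "torque": the same for the moment, N m; "grip_width": finger opening in m; "finger_force": force on a finger pad.
Only numpy, scipy, OpenCV 4.12 (cv2) and the standard library are available. Lean on these libraries where they do the work, as an engineer would, in place of code of your own. Each camera call takes 0.05 s, during which the arm holds its last target. There are 200 camera calls.

## Working session

There is one attempt and no reset: what is moved stays moved. The work goes in short steps, Python scripts to look and compute and a shell command to move; the robot and the scene stay as the last step left them, time stands still between calls to the robot, and variables do not carry over. Pictures are saved under pics/ and viewed, at most 10 in all, crops included, and the job is handed in when it is done.

```bash
mkdir -p pics
cat > h.py <<'E'
import numpy as np, cv2
from workcell import robot
from scipy.spatial.transform import Rotation as Ro
def ray(cam,rc,z):
    p=robot.camera_params(cam);K=np.array(p["mtx"]);R=np.array(p["R"]);t=np.array(p["t"])
    d=R.T@np.linalg.inv(K)@np.array([rc[1],rc[0],1.]);c=-R.T@t
    return c+d*(z-c[2])/d[2]
def proj(cam,X):
    p=robot.camera_params(cam);q=np.array(p["mtx"])@(np.array(p["R"])@X+np.array(p["t"]));return q[:2]/q[2]
E
python3 - <<'E'
from h import *
s=robot.get_state();print(s["time"],s["ee_pos"],s["ee_rot"])
for c in("scene","side"):
    im=robot.read_camera(c);cv2.imwrite(f"pics/{c}0.png",im)
    for th,z in [("press_mains",.04),("press_left",.04),("press_middle",.04),("press_right",.04),("zone_left",.03),("zone_middle",.03),("zone_right",.03),("mug_spotted",.03),("mug_green",.03),("jar",.03)]:
        for r in robot.pinpoint(th,c)[:4]:
            print(c,th,round(r["confidence"],2),np.round(r["centre"]),ray(c,r["centre"],z).round(3))
E
```

```text
0.0 [ 0.19163343 -0.59425344  0.23019705] [-9.76809333e-04  9.87872573e-01  1.55263724e-01 -2.76502675e-05]
scene press_mains 0.61 [184. 420.] [0.487 0.048 0.04 ]
scene press_left 0.6 [248. 321.] [0.461 0.355 0.04 ]
scene zone_middle 0.71 [194. 318.] [0.605 0.265 0.03 ]
scene zone_right 0.59 [171. 352.] [0.625 0.151 0.03 ]
scene mug_spotted 0.58 [211. 280.] [0.606 0.369 0.03 ]
scene mug_green 0.7 [187. 316.] [0.627 0.257 0.03 ]
scene jar 0.95 [284. 237.] [0.486 0.535 0.03 ]
scene jar 0.76 [174. 353.] [0.616 0.154 0.03 ]
scene jar 0.56 [245. 229.] [0.582 0.508 0.03 ]
side press_mains 0.63 [183. 390.] [0.494 0.064 0.04 ]
side press_mains 0.43 [205. 367.] [0.478 0.226 0.04 ]
side press_left 0.89 [226. 348.] [0.459 0.344 0.04 ]
side press_middle 0.62 [207. 368.] [0.469 0.234 0.04 ]
side press_right 0.46 [192. 385.] [0.477 0.128 0.04 ]
side zone_left 0.64 [216. 292.] [0.598 0.357 0.03 ]
side zone_left 0.36 [182. 391.] [0.505 0.033 0.03 ]
side zone_right 0.75 [184. 336.] [0.62  0.135 0.03 ]
side mug_spotted 0.98 [220. 290.] [0.593 0.373 0.03 ]
side mug_green 0.89 [197. 310.] [0.628 0.245 0.03 ]
side jar 0.96 [279. 278.] [0.471 0.563 0.03 ]
side jar 0.85 [256. 244.] [0.572 0.541 0.03 ]
side jar 0.83 [184. 330.] [0.635 0.142 0.03 ]
side jar 0.26 [215. 294.] [0.599 0.35  0.03 ]
```

View pics/scene0.png

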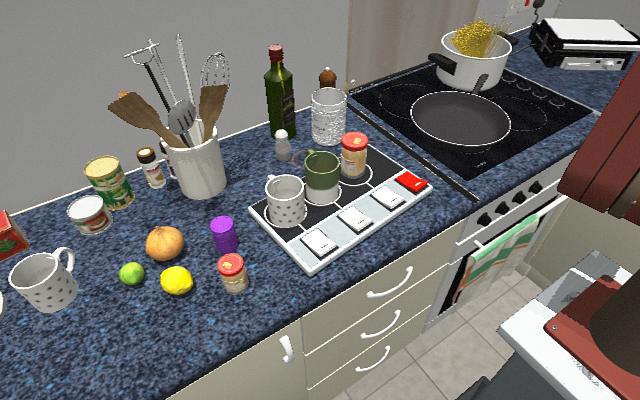

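Run:
```python
import cv2
a=cv2.imread("pics/scene0.png")[130:290,240:460];b=cv2.imread("pics/side0.png")[130:290,240:460]
cv2.imwrite("pics/crop.png",cv2.vconcat([cv2.resize(a,(412,300),interpolation=2),cv2.resize(b,(412,300),interpolation=2)]))
```

```text
(no output)
```

View pics/crop.png

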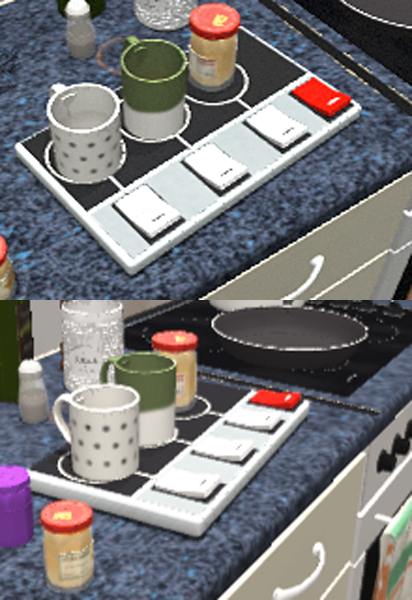

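The zones hold, left to right, the spotted mug (285,200), the green mug (322,175) and the large red-lidded jar (353,155). The look-alikes are the other spotted mug (48,280), the small red-lid jar (233,272) and the purple jar (224,235), all off the plate. So the order is mains (412,181), left (320,242), middle (355,219), and the right rocker (387,197) stays off. Next I fit the plate pose.

Run:
```python
from h import *
from scipy.optimize import least_squares
P={"press_mains":(-.0944,-.16,.04),"press_left":(-.0944,.135,.04),"press_middle":(-.0944,.03,.04),"press_right":(-.0944,-.075,.04),"zone_left":(.045,.135,.03),"zone_middle":(.045,.03,.03),"zone_right":(.045,-.075,.03)}
obs=[]
for k in range(2):
  for c in("scene","side"):
    im=robot.read_camera(c)
    for th in P:
        for r in robot.pinpoint(th,c)[:1]: obs.append((c,th,r["centre"]))
def W(v,p): return np.r_[v[0]+np.cos(v[2])*p[0]-np.sin(v[2])*p[1],v[1]+np.sin(v[2])*p[0]+np.cos(v[2])*p[1],p[2]]
res=lambda v:np.concatenate([proj(c,W(v,P[t]))-np.array(o)[::-1] for c,t,o in obs])
f=least_squares(res,[.57,.21,.1],loss="soft_l1");v=f.x;print(v.round(4),res(v).round(1).reshape(-1,2).tolist())
np.save("v.npy",v)
out=[]
for c in("scene","side"):
    im=cv2.imread(f"pics/{c}0.png")[130:290,240:460];im=cv2.resize(im,None,fx=3.4,fy=3.4,interpolation=2)[:,:]
    q=lambda p:tuple(int(a) for a in (proj(c,W(v,p))-[240,130]+.5)*3.4)
    cs=[(-.118,-.195,.03),(-.118,.195,.03),(.118,.195,.03),(.118,-.195,.03)]
    for a,b in zip(cs,cs[1:]+cs[:1]): cv2.line(im,q(a),q(b),(0,255,255),1)
    for p in P.values(): cv2.circle(im,q(p),3,(255,0,255),1)
    out.append(cv2.resize(im,(412,300)) if 0 else im)
    cv2.imwrite(f"pics/fit_{c}.png",im)
s=robot.get_state();R=Ro.from_quat(np.r_[s["ee_rot"][1:],s["ee_rot"][0]]).as_matrix()
print(s["time"],R.round(3).tolist())
for k in list(P)[:4]:
    X=W(v,P[k]);print(k,X.round(4),(R.T@(X+[0,0,.06]-s["ee_pos"])/.25).round(3))
```

```text
[0.5684 0.2165 0.0999] [[0.4, 1.1], [2.0, -1.6], [1.0, 0.6], [1.8, 0.1], [-131.6, 25.7], [1.8, -2.3], [2.1, -0.9], [-0.0, 1.8], [-1.1, -0.4], [-2.6, 1.6], [0.6, 0.1], [-24.1, 15.8], [-2.6, 1.1], [-1.3, 0.3], [3.9, -4.4], [-55.5, 37.3], [2.4, 1.3], [-104.9, 12.6], [3.7, -2.8], [3.4, -1.9], [-0.3, -2.9], [0.4, 1.2], [-1.1, -3.1], [-1.4, 2.2], [-2.0, 1.1], [0.8, 0.6]]
2.7 [[0.952, 0.307, 0.0], [0.307, -0.952, 0.0], [0.0, -0.0, -1.0]]
press_mains [0.4904 0.0479 0.04  ] [ 1.926 -2.081  0.525]
press_left [0.461  0.3415 0.04  ] [ 2.174 -3.234  0.525]
press_middle [0.4715 0.237  0.04  ] [ 2.086 -2.824  0.525]
press_right [0.482  0.1325 0.04  ] [ 1.998 -2.413  0.525]
```

View pics/fit_scene.png

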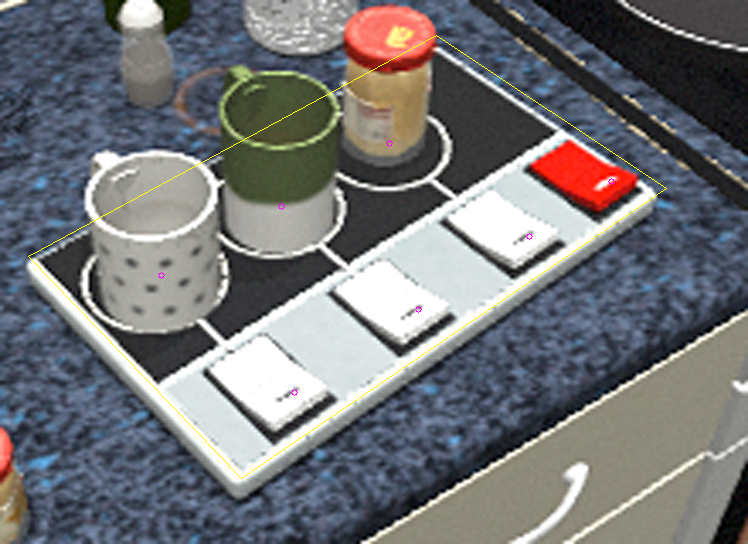

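View pics/fit_side.png

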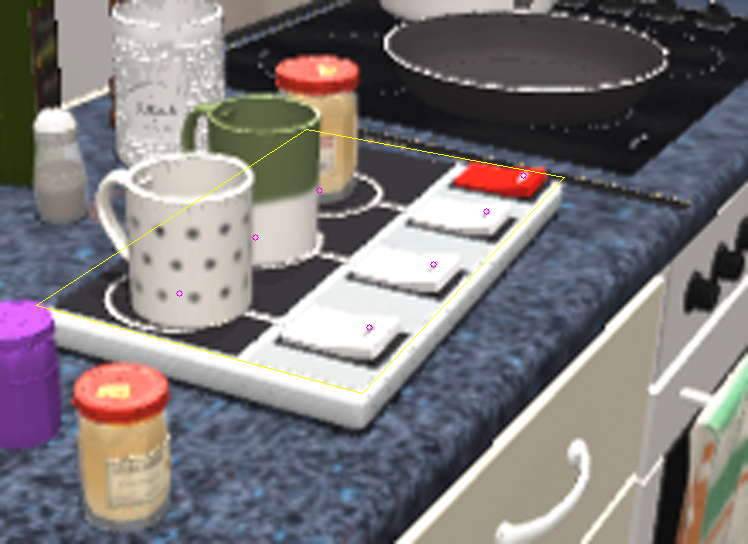

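The overlay matches the plate to within about 5 mm. I shut the gripper and travel, turning to the plate's heading.

```bash
python3 -m handwheel '0.925 -1 0 0 0 0.27 -1;0.925 -1 0 0 0 0.27 -1;0.925 -1 0 0 0 0.27 -1;0.925 -1 0 0 0 0.27 -1;0.925 -1 0 0 0 0.27 -1;0.925 -1 0 0 0 0.27 -1;0.925 -1 0 0 0 0.27 -1;0.925 -1 0 0 0 0.27 -1' && python3 -m handwheel '0.6 -1 0 0 0 0 -1;0.6 -1 0 0 0 0 -1;0.6 -1 0 0 0 0 -1;0.6 -1 0 0 0 0 -1;0.6 -1 0 0 0 0 -1;0.6 -1 0 0 0 0 -1;0.6 -1 0 0 0 0 -1;0.6 -1 0 0 0 0 -1'
cat >> h.py <<'E'
P={"press_mains":(-.0944,-.16,.04),"press_left":(-.0944,.135,.04),"press_middle":(-.0944,.03,.04),"press_right":(-.0944,-.075,.04)}
def W(v,p): return np.r_[v[0]+np.cos(v[2])*p[0]-np.sin(v[2])*p[1],v[1]+np.sin(v[2])*p[0]+np.cos(v[2])*p[1],p[2]]
def pose():
    s=robot.get_state();return Ro.from_quat(np.r_[s["ee_rot"][1:],s["ee_rot"][0]]).as_matrix(),np.array(s["ee_pos"])
def wray(rc,R,p0,z):
    q=robot.camera_params("wrist");K=np.array(q["mtx"]);M=np.array(q["mount"])
    u=np.array([rc[1]-K[0,2],rc[0]-K[1,2]])/K[0,0];r=np.hypot(*u)
    d=R@M[:3,:3]@np.r_[np.sin(r)*u/r,np.cos(r)];c=R@M[:3,3]+p0
    return c+d*(z-c[2])/d[2]
def deltas():
    R,p=pose();v=np.load("v.npy")
    for k in P: X=W(v,P[k]);print(k,X.round(4),"units to 60mm above",(R.T@(X+[0,0,.06]-p)/.25).round(3))
E
python3 - <<'E'
from h import *
R,p=pose();im=robot.read_camera("wrist");cv2.imwrite("pics/w1.png",im)
for k in P:
    for r in robot.pinpoint(k,"wrist")[:2]:print(k,round(r["confidence"],2),np.round(r["centre"]),wray(r["centre"],R,p,.04).round(4))
deltas()
E
```

```text
time: 3.5
ee_pos: [0.3367, -0.2822, 0.2315]
ee_rot: [-0.0, 0.999, 0.052, 0.001]
contact_force: [0.3, -0.3, 0.5]
grip_width: -0.0
finger_force: 0.0
time: 4.3
ee_pos: [0.4597, -0.0222, 0.2312]
ee_rot: [0.0, 0.999, 0.051, -0.0]
contact_force: [0.6, -0.1, -1.0]
grip_width: -0.0001
finger_force: 0.0
press_mains 0.73 [145. 257.] [0.4885 0.0528 0.04  ]
press_mains 0.49 [157.  60.] [0.4591 0.3591 0.04  ]
press_middle 0.63 [152. 117.] [0.4699 0.2422 0.04  ]
press_middle 0.37 [157.  61.] [0.4586 0.3558 0.04  ]
press_right 0.67 [147. 191.] [0.4803 0.1326 0.04  ]
press_mains [0.4904 0.0479 0.04  ] units to 60mm above [ 0.152 -0.273  0.525]
press_left [0.461  0.3415 0.04  ] units to 60mm above [ 0.149 -1.453  0.525]
press_middle [0.4715 0.237  0.04  ] units to 60mm above [ 0.15  -1.033  0.525]
press_right [0.482  0.1325 0.04  ] units to 60mm above [ 0.151 -0.613  0.525]
```

View pics/w1.png

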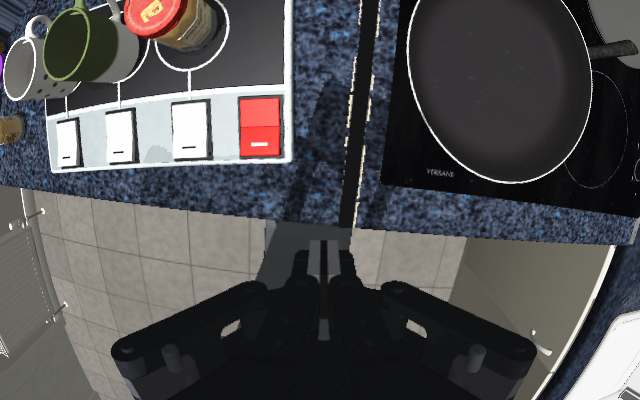

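The wrist view shows the red rocker at (261,127), then the right, middle and left whites at (192,130), (121,136) and (67,142). It agrees with the fit to about 4 mm, so I shift the targets about 3 mm in y. Now descend on the mains, and press in small steps.

```bash
python3 -m handwheel '0.14 -0.285 0.2 0 0 0 -1;0.14 -0.285 0.4 0 0 0 -1;0.14 -0.285 0.6 0 0 0 -1;0.14 -0.285 0.72 0 0 0 -1;0.14 -0.285 0.72 0 0 0 -1;0.14 -0.285 0.72 0 0 0 -1' && python3 -m handwheel '0 0 0.02 0 0 0 -1;0 0 0.04 0 0 0 -1;0 0 0.05 0 0 0 -1;0 0 0.055 0 0 0 -1;0 0 0.06 0 0 0 -1;0 0 0.06 0 0 0 -1'
```

```text
time: 5.15
ee_pos: [0.4856, 0.0514, 0.05]
ee_rot: [-0.0, 0.999, 0.049, -0.002]
contact_force: [-0.9, -0.1, 0.4]
grip_width: 0.0
finger_force: 0.0
time: 5.75
ee_pos: [0.4876, 0.0521, 0.0367]
ee_rot: [0.0, 0.999, 0.05, 0.0]
contact_force: [0.2, -0.8, 1.7]
grip_width: 0.0003
finger_force: 0.5
```

```bash
python3 -m handwheel '0 0 0.01 0 0 0 -1;0 0 0.015 0 0 0 -1;0 0 0.015 0 0 0 -1'
```

```text
time: 6.05
ee_pos: [0.4877, 0.0521, 0.0348]
ee_rot: [0.0, 0.999, 0.05, -0.0]
contact_force: [-10.3, -1.6, 23.1]
grip_width: 0.0002
finger_force: 11.7
```

The mains is at its stop (z 34.8 mm, 23 N). Lift and go to the left rocker.

```bash
python3 -m handwheel '0 0 -0.15 0 0 0 -1;0 0 -0.3 0 0 0 -1;0 -0.2 -0.3 0 0 0 -1;0 -0.4 -0.3 0 0 0 -1;0 -0.6 -0.3 0 0 0 -1;0 -0.8 -0.3 0 0 0 -1;0 -0.8 -0.3 0 0 0 -1'
python3 - <<'E'
from h import *
R,p=pose();im=robot.read_camera("wrist");cv2.imwrite("pics/w2.png",im)
for k in P:
    for r in robot.pinpoint(k,"wrist")[:2]:print(k,round(r["confidence"],2),np.round(r["centre"]),wray(r["centre"],R,p,.04).round(4))
deltas()
E
```

```text
time: 6.75
ee_pos: [0.4659, 0.2565, 0.1076]
ee_rot: [-0.001, 0.999, 0.053, 0.0]
contact_force: [1.2, -1.4, -0.3]
grip_width: 0.0002
finger_force: 0.0
press_mains 0.79 [208. 553.] [0.4892 0.0552 0.04  ]
press_mains 0.7 [208. 204.] [0.4595 0.3456 0.04  ]
press_left 0.84 [209. 204.] [0.4587 0.3457 0.04  ]
press_left 0.58 [207. 554.] [0.4903 0.0542 0.04  ]
press_right 0.8 [210. 481.] [0.4804 0.1338 0.04  ]
press_mains [0.4904 0.0479 0.04  ] units to 60mm above [0.013 0.813 0.029]
press_left [0.461  0.3415 0.04  ] units to 60mm above [ 0.011 -0.367  0.029]
press_middle [0.4715 0.237  0.04  ] units to 60mm above [0.012 0.053 0.029]
press_right [0.482  0.1325 0.04  ] units to 60mm above [0.012 0.473 0.029]
```

View pics/w2.png

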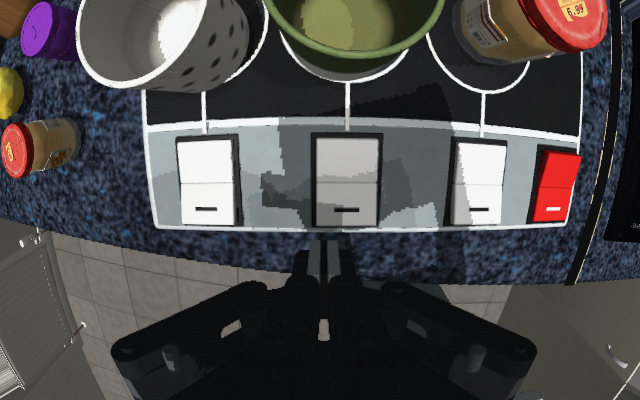

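The wrist view shows the red rocker rocked over at (555,190), the left rocker at (207,182) under the spotted mug, and the middle one at (347,182) under the green mug.

```bash
python3 -m handwheel '0 -0.19 0 0 0 0 -1;0 -0.38 0 0 0 0 -1;0 -0.38 0.1 0 0 0 -1;0 -0.38 0.23 0 0 0 -1;0 -0.38 0.23 0 0 0 -1' && python3 -m handwheel '0 0 0.02 0 0 0 -1;0 0 0.04 0 0 0 -1;0 0 0.05 0 0 0 -1;0 0 0.06 0 0 0 -1;0 0 0.065 0 0 0 -1;0 0 0.07 0 0 0 -1;0 0 0.07 0 0 0 -1'
```

```text
time: 7.5
ee_pos: [0.4548, 0.3425, 0.0454]
ee_rot: [0.002, 0.999, 0.049, -0.004]
contact_force: [-0.7, -1.2, -0.7]
grip_width: -0.0002
finger_force: 0.0
time: 8.2
ee_pos: [0.4585, 0.3457, 0.0349]
ee_rot: [0.0, 0.999, 0.05, 0.0]
contact_force: [-5.4, -4.5, 15.3]
grip_width: 0.0
finger_force: 7.7
```

```bash
python3 -m handwheel '0 0 -0.15 0 0 0 -1;0 0 -0.2 0 0 0 -1;0 0.2 -0.2 0 0 0 -1;0 0.42 -0.2 0 0 0 -1;0 0.42 -0.2 0 0 0 -1;0 0.42 -0.07 0 0 0 -1;0 0.42 -0.07 0 0 0 -1' && python3 -m handwheel '0 0 0.02 0 0 0 -1;0 0 0.04 0 0 0 -1;0 0 0.05 0 0 0 -1;0 0 0.06 0 0 0 -1;0 0 0.065 0 0 0 -1;0 0 0.07 0 0 0 -1;0 0 0.07 0 0 0 -1'
```

```text
time: 8.9
ee_pos: [0.4658, 0.24, 0.047]
ee_rot: [0.001, 0.999, 0.049, -0.003]
contact_force: [-1.6, -0.4, 0.2]
grip_width: 0.0
finger_force: 0.0
time: 9.6
ee_pos: [0.4685, 0.2418, 0.0349]
ee_rot: [-0.0, 0.999, 0.05, -0.0]
contact_force: [-9.3, -3.0, 19.3]
grip_width: 0.0
finger_force: 9.5
```

All three are at the stop. Lift straight up and check.

```bash
python3 -m handwheel '0 0 -0.15 0 0 0 -1;0 0 -0.35 0 0 0 -1;0 0 -0.55 0 0 0 -1;0 0 -0.55 0 0 0 -1;0 0 -0.55 0 0 0 -1'
python3 - <<'E'
from h import *
a=robot.read_camera("side")[130:290,240:460];b=robot.read_camera("wrist")
cv2.imwrite("pics/end.png",cv2.vconcat([cv2.resize(a,(480,300),interpolation=2),cv2.resize(b,(480,300))]))
E
```

```text
time: 10.1
ee_pos: [0.4696, 0.2417, 0.1721]
ee_rot: [-0.001, 0.999, 0.05, 0.002]
contact_force: [0.6, -0.8, -1.0]
grip_width: 0.0003
finger_force: 0.0
```

View pics/end.png

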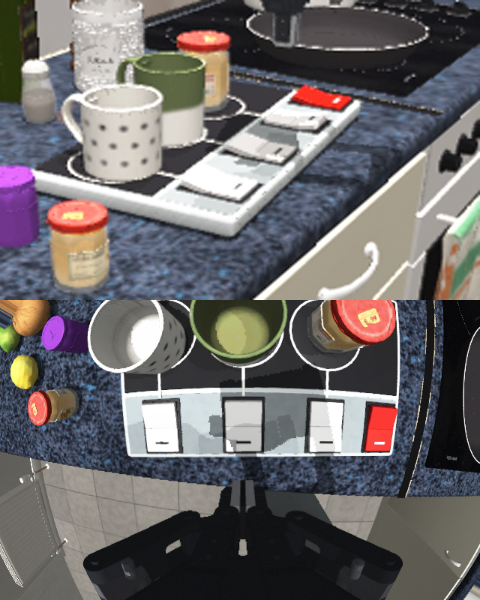

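The side view shows the red, left and middle rockers with their front halves down and backs up; the right one is still off. The mugs and jar have not moved, and the gripper is clear.

```bash
python3 -c "from workcell import robot;print(robot.finish_job())"
```

```text
the job is handed in; nothing more can be done
None
```

I pressed the mains, then the left rocker (spotted mug), then the middle one (green mug), each to its stop. The jar's zone stayed off, the mugs and jar were not touched, and the job was handed in at about 10 s.

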